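# Draw the locating pins, then crack the stuck moulding box

### The arm

A 7-joint arm with a two-finger parallel gripper is mounted at the origin on the work surface. World frame = base frame: x ahead of the robot, y to its left, z up, the work surface at z = 0. Lengths are in m, angles in rad, forces in N, time in s.
With the tool pointing down it reaches from about 0.425 to 0.925 m from the base axis. Payload 6.8 kg.
Tool frame: the origin (TCP) lies midway between the tips of the shut fingers; the grasp point (between the pads) lies 19 mm behind it; z points along the fingers, y is the line along which they close (so a half turn about z gives the same grasp; the last joint's range is limited). The gripper opens to 85 mm and grips with 20 to 120 N. Pads are 22 mm wide; open, the fingers measure 114 mm over their backs; the gripper's body (76 mm by 85 mm) begins 54 mm behind the grasp point. The pads swing forward as they close: fully open they stand 13 mm farther back than shut.
Start: joints at [-1.257, 0.477, 0.022, 1.555, -0.011, 1.109, -0.083], TCP at [0.276, 0.616, 0.231] pointing down, gripper open.
Joint ranges: [-2.96, 2.96], [-0.34, 2.1], [-1.41, 1.46], [0.24, 2.44], [-1.37, 4.51], [0.17, 1.92], [-2.96, 2.96]. Speed limits (rad/s): [2.39, 2.39, 3.14, 3.14, 3.14, 3.14, 3.14].

### API

Orientations are given as a rotation vector (axis times angle).
In Python, from bench import r gives the robot as it stands.
- The arm moves only by the tool servo_tool, never from a script. Its arguments are lists of equal length, an entry for each row: "turn": the turn, a rotation vector about the world's x, y, z in units of 5 degrees (1.0 is 5 degrees), a list of three; "slide": the shift along the world's x, y, z in units of 30 mm (1.0 is 30 mm), a list of three; "hand": the opening, from 0 (shut) to 1 (fully open). In form: {"turn": [[rx, ry, rz], ...], "slide": [[dx, dy, dz], ...], "hand": [hand, ...]}. A call has 1 to 8 rows; each row is the pose to reach, as a shift and turn from the pose commanded when the call began; what a row does not reach only later rows make up. A row lasts 1/8 s, in which the tool goes at most 62.5 mm and 10.7 degrees, less where a joint would pass 70% of its speed; a pose out of reach is approached as far as the arm can. A call with a gripper value outside its range is refused whole. The fingers move at their own pace and stop on an object; "squeeze" is the grip in N (left out, the last holds). Time passes only in rows, so rows that repeat a pose let the fingers close. It gives the time, the measured TCP pose, the force, the opening and the grip force at its end, in the units of the state.
- r.get_obs(): the state, without advancing time (a new reading comes with each control period).
- r.grab_frame(name): name is "scene" or "top"; returns (picture, depth): 400x640x3 uint8, red, green, blue; 400x640 float32, m along the optical axis (not along the pixel's ray), 0 where there is no reading.
- r.get_calibration(name): a dict with "fovy" (degrees; the focal length in pixels is half the picture's height over the tangent of half this angle, whatever the lens; pixels are square), "cx", "cy" (the principal point, pixels), "R" (3x3) and "t" (3): a world point X has camera coordinates R X + t. Camera axes: x right, y down, z forward; pixel columns grow to the right and rows downward; lengths in m; the calibration is good to about 2 mm. A picture is of the moment at which its call begins. get_calibration takes no time and is no camera call.
- r.hand_in(): hands the job in; it is judged then, once.
The state is a dict: "clock": time; "joints": joint angles; "qvel": joint speeds; "tau": joint torques, N m; "tcp_pos": TCP position; "orientation": TCP orientation; "contact_force": force on the tool from outside, world axes, zero at the start; "moment": the same for the moment, N m; "grip_width": finger opening in m; "gripper_force": force on a finger pad.
Only numpy, scipy, OpenCV 4.12 (cv2) and the standard library are available. Lean on these libraries where they do the work, as an engineer would, in place of code of your own. Each camera call takes 0.05 s, during which the arm holds its last target. There are 200 camera calls.

### The job

Open up the hinged moulding box for inspection: draw its two locating pins and park them upright and fully home in the wooden rack, first the pin with the round grip in hole 1 (the hole next to the rack's stepped end), then the pin with the square grip in hole 2 (the middle hole). Only then take the lid's bar handle in the gripper, pull up until the stuck lid breaks free, without letting it fly up, and finish still holding the lid by its handle, steady, with its front edge about 20 mm open: do not let go at the end. Leave everything else on the bench where it is.

Things in the scene. Friction and masses are not known exactly. Their poses are not given: they have to be found in the camera images.
- lid (a joint): Opening angle of the lid, rad: 0 shut, grows as its front edge rises (end stop 0.45). The front edge rises 15 mm per 0.1 rad. The lid (0.4 to 0.65 kg) is stuck to the lower half: shut, it takes about 14 to 20 N straight up at the handle to part it; the grip then drops within the first 5 mm to about 4 to 8 N. It is not sprung and falls shut when let go.
- lid_handle (a point): Centre of the wooden bar handle on the lid, a round bar 16 mm thick running along the box's y axis on two posts 64 mm apart, 32 mm above the lid's top face (bar 24 mm clear of it) and 55 mm to the front (-x) of the box centre; 112 mm above the table when shut. Pinch it across, fingers in front of and behind the bar, grip about 50 N. Frame: x points from the box's front to its hinge, y along the bar, z up from the lid; tips with the lid.
- lid_hinge (a point): Point on the lid's hinge line at the back of the box, 75 mm behind the box centre, 60 mm above the table; the hinge line runs along this frame's y axis, x points from the box's front to its back. The handle bar lies 130 mm in front of (-x) and 52 mm above the hinge line when shut.
- lid_front (a point): Middle of the lower front edge of the lid (lid 150 x 150 x 20 mm), 150 mm in front of the hinge line; 60 mm above the table when shut.
- mould_box: Dark steel two-part moulding box, fixed to the bench, 150 x 150 mm, lower half 60 mm tall with a bare steel lid 20 mm thick hinged at the back (+x of this frame). Origin under its centre on the table. On each side (+y and -y) is a lug 36 mm square with an upright 14 mm hole at x = +20 mm, y = +/-93 mm, its top 84 mm above the table (4 mm above the lid's top face). A pin stands in each lug.
- pin_round_grip (a point): Centre of the ROUND grip of one locating pin: a brass cylinder 24 mm across, 44 mm tall; below it a steel shank 10 mm thick and 44 mm long with a chamfered foot. This point is 22 mm above the grip's underside and 66 mm above the foot. z along the pin, upwards. 0.1 to 0.16 kg. Starts loose in either of the two lugs, the grip resting on the lug.
- pin_square_grip (a point): Centre of the SQUARE grip of the other locating pin: a brass block 22 x 22 mm, 44 mm tall, its faces along this frame's x and y and parallel to the box's at the start; shank and offsets as for the round pin. Starts loose in the other lug.
- rack: Pale wooden pin rack, fixed to the bench, a bar 50 mm (x) by 192 mm (y), top 55 mm above the table, with three upright 14 mm through holes in a row along y, 55 mm apart. A step 22 mm wide rises 14 mm above the top at one end (-y); the holes are counted from the step: 1 (y = -55 mm), 2 (y = 0), 3 (y = +55 mm). Origin under the middle hole, on the table.
- hole1 (a point): Mouth of hole 1, next to the stepped end, centre, level with the rack's top; frame as the rack's, z up.
- hole2 (a point): Mouth of hole 2, the middle one, as hole 1.
- scriber: Bystander, leave alone: scriber, 170 mm long, lying.
- brush: Bystander, leave alone: wooden-handled brush, lying.
- hammer: Bystander, leave alone: small hammer, lying.
- rammer: Bystander, leave alone: wooden rammer: post 34 mm thick on an 85 mm square foot, 146 mm tall.
- frame: Bystander, leave alone: open steel casting frame 100 x 100 x 55 mm filled with hard clay.
- dust_pot: Bystander, leave alone: aluminium cup, 70 mm across, 50 mm tall.
Mind the look-alikes: they are no part of the job. Leave any turquoise look-alike of the part that bears pin_square_grip alone.

How it is judged:
By the outcome, as a careful person would: the job done as asked, in the order asked, and still so for the second after the job is handed in, while the arm keeps its last pose, push and grip.
It also fails if it takes over 72 s, if anything falls off the work surface, if the arm or the gripper's body presses on something with over 40 N, if the wrist force passes 120 N, or if a joint passes its speed limit or range.

## Working session

There is one attempt and no reset: what is moved stays moved. The work goes in short steps, Python scripts to look and compute and a tool call to move; the robot and the scene stay as the last step left them, time stands still between calls to the robot, and variables do not carry over. Pictures are saved under pics/ and viewed, at most 10 in all, crops included, and the job is handed in when it is done.

Besides the shell and the picture viewer there is one more tool, called as name(argument=value, ...), one argument or row to a line, values as JSON. servo_tool: Moves the arm, as the interface text tells. Its arguments: {"type":"object","properties":{"turn":{"type":"array"},"slide":{"type":"array"},"hand":{"type":"array"},"squeeze":{"type":"number"}},"required":["turn","slide","hand"]}

```bash
mkdir -p pics; python3 - <<'E'
from bench import r
import cv2,numpy as np
o=r.get_obs(); print({k:np.round(v,3) for k,v in o.items()})
for n in("scene","top"):
    p,d=r.grab_frame(n); cv2.imwrite(f"pics/{n}0.png",p[:,:,::-1]); np.savez(f"pics/{n}0.npz",p=p,d=d)
    print(n,{k:np.round(v,4) for k,v in r.get_calibration(n).items()})
E
ls
```

```text
{'clock': np.float64(0.0), 'joints': array([-1.257,  0.478,  0.022,  1.556, -0.011,  1.109, -0.083]), 'qvel': array([-0.001, -0.   , -0.   ,  0.001,  0.   ,  0.   ,  0.001]), 'tau': array([-1.0000e-03, -5.9647e+01,  1.6080e+00, -2.8119e+01,  1.2000e-02,
        1.0000e-02,  0.0000e+00]), 'tcp_pos': array([0.276, 0.615, 0.23 ]), 'orientation': array([-6.580e-01, -3.072e+00,  3.000e-03]), 'contact_force': array([ 0.014, -0.204,  0.49 ]), 'moment': array([-0.003,  0.011,  0.015]), 'gripper_force': np.float64(0.0), 'grip_width': np.float64(0.085)}
scene {'fovy': np.float64(45.9271), 'cx': np.float64(315.0551), 'cy': np.float64(201.348), 'R': array([[ 0.8786,  0.4773,  0.0147],
       [ 0.4102, -0.7386, -0.535 ],
       [-0.2445,  0.4761, -0.8447]]), 't': array([-0.5217, -0.1771,  1.1966])}
top {'fovy': np.float64(49.1399), 'cx': np.float64(320.3307), 'cy': np.float64(202.023), 'R': array([[-0.0036, -0.9999,  0.0103],
       [-0.9974,  0.0028, -0.072 ],
       [ 0.072 , -0.0105, -0.9973]]), 't': array([0.0372, 0.5671, 0.9307])}
pics
```

View pics/scene0.png

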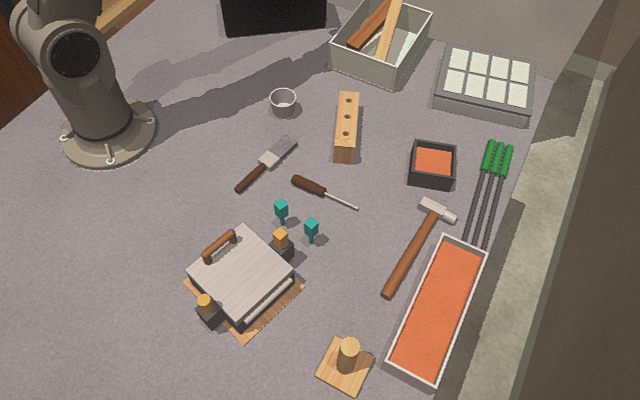

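View pics/top0.png

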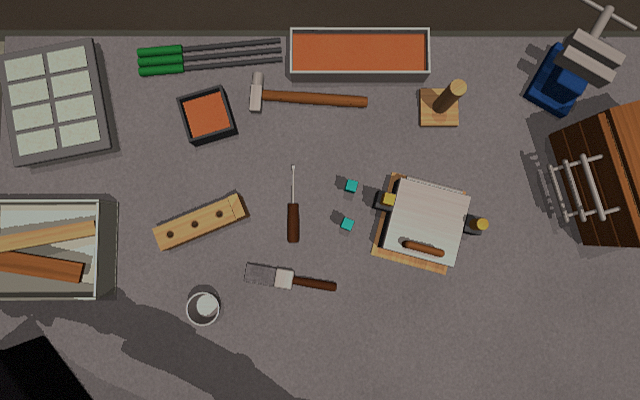

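The scene view shows the box at about (240,275), the round pin at (205,300), the square pin at (281,240), the turquoise decoys at (281,207) and (311,227), and the rack at (347,127). In the top view the rack's step is at its right end (236,205), so hole 1 is about (219,213) and hole 2 about (195,224). The square pin is at (388,200), the round pin at (482,225) and the handle at (423,248).

```bash
cat > h.py <<'E'
import numpy as np,cv2
from bench import r
def cam(n):
    c=r.get_calibration(n); return 200/np.tan(np.radians(c["fovy"])/2),c["cx"],c["cy"],np.array(c["R"]),np.array(c["t"])
def ray(n,uv,z):
    f,cx,cy,R,t=cam(n); d=R.T@np.array([(uv[0]-cx)/f,(uv[1]-cy)/f,1]); C=-R.T@t
    return C+d*(z-C[2])/d[2]
def proj(n,X):
    f,cx,cy,R,t=cam(n); c=R@np.array(X)+t; return np.array([cx+f*c[0]/c[2],cy+f*c[1]/c[2]])
def tri(uv1,uv2):
    A=[];b=[]
    for n,uv in(("top",uv1),("scene",uv2)):
        f,cx,cy,R,t=cam(n)
        for k,(v,c) in enumerate(((uv[0],cx),(uv[1],cy))):
            a=(v-c)/f; A.append(R[k]-a*R[2]); b.append(a*t[2]-t[k])
    x,res,_,_=np.linalg.lstsq(np.array(A),np.array(b),rcond=None); return x,res
E
python3 - <<'E'
from h import *
for n,w in(("top",[(150,190,100,62),(365,165,130,110)]),("scene",[(325,85,45,85),(180,215,125,130)])):
    z=np.load(f"pics/{n}0.npz"); p=z["p"]
    x,y,ww,hh=w[0]; g=cv2.cvtColor(p,cv2.COLOR_RGB2HSV)
    S=g[y:y+hh,x:x+ww]; wood=((S[...,0]<25)&(S[...,1]>75)).astype(np.uint8)
    val=S[...,2]
    cs,_=cv2.findContours(wood,cv2.RETR_EXTERNAL,cv2.CHAIN_APPROX_NONE); c=max(cs,key=cv2.contourArea)
    print(n,"rack",np.round(cv2.boxPoints(cv2.minAreaRect(c))+[x,y],1).tolist())
    m=np.zeros_like(wood); cv2.drawContours(m,[c],-1,1,-1); m=cv2.erode(m,np.ones((5,5)))
    dark=(m>0)&(val<0.62*np.median(val[m>0])); _,_,st,ce=cv2.connectedComponentsWithStats(dark.astype(np.uint8))
    for s,q in zip(st[1:],ce[1:]):
        if s[4]>8: uv=q+[x,y]; print(" hole",s.tolist(),np.round(uv,1),np.round(ray(n,uv,.055),4))
    x,y,ww,hh=w[1]; S=g[y:y+hh,x:x+ww]
    br=((S[...,0]>17)&(S[...,0]<30)&(S[...,1]>140)&(S[...,2]>90)).astype(np.uint8)
    _,_,st,ce=cv2.connectedComponentsWithStats(br)
    for s,q in zip(st[1:],ce[1:]):
        if s[4]>15: uv=q+[x,y]; print(" brass",s.tolist(),np.round(uv,1),np.round(ray(n,uv,.128),4))
    x,y,ww,hh=w[1]
    cv2.imwrite(f"pics/{n}c.png",cv2.resize(p[y:y+hh,x:x+ww,::-1],None,fx=4,fy=4,interpolation=cv2.INTER_CUBIC))
a=cv2.imread("pics/topc.png");b=cv2.imread("pics/scenec.png")
H=600;W=800
a=cv2.resize(a,(400,int(a.shape[0]*400/a.shape[1])));b=cv2.resize(b,(400,int(b.shape[0]*400/b.shape[1])))
q=np.zeros((max(len(a),len(b)),800,3),np.uint8);q[:len(a),:400]=a;q[:len(b),400:]=b;cv2.imwrite("pics/boxc.png",q)
E
```

```text
top rack [[150.8, 227.8], [239.5, 190.9], [249.9, 215.9], [161.2, 252.8]]
 hole [89, 8, 8, 18, 20] [242.5 206.5] [0.5558 0.1984 0.055 ]
 hole [66, 21, 7, 6, 32] [219.  213.7] [0.541  0.2472 0.055 ]
 hole [42, 31, 6, 7, 32] [194.3 223.8] [0.52   0.2982 0.055 ]
 hole [17, 41, 7, 7, 33] [169.8 234. ] [0.4991 0.3486 0.055 ]
 brass [18, 27, 13, 14, 121] [388.9 198.5] [ 0.5658 -0.0959  0.128 ]
 brass [112, 53, 11, 12, 106] [481.9 223.4] [ 0.5172 -0.2747  0.128 ]
scene rack [[332.1, 162.4], [338.1, 90.3], [359.6, 92.1], [353.6, 164.2]]
 hole [21, 14, 5, 3, 13] [348.3 100. ] [0.5009 0.3451 0.055 ]
 hole [20, 30, 5, 4, 16] [346.8 116.3] [0.5222 0.2939 0.055 ]
 hole [18, 47, 6, 4, 17] [345.1 133.3] [0.5429 0.2431 0.055 ]
 hole [11, 61, 17, 16, 240] [343.6 153.4] [0.5671 0.1865 0.055 ]
 brass [93, 12, 14, 13, 94] [279.4 233.1] [ 0.5679 -0.0992  0.128 ]
 brass [18, 79, 12, 12, 104] [203.5 299.3] [ 0.5191 -0.2773  0.128 ]
```

View pics/boxc.png

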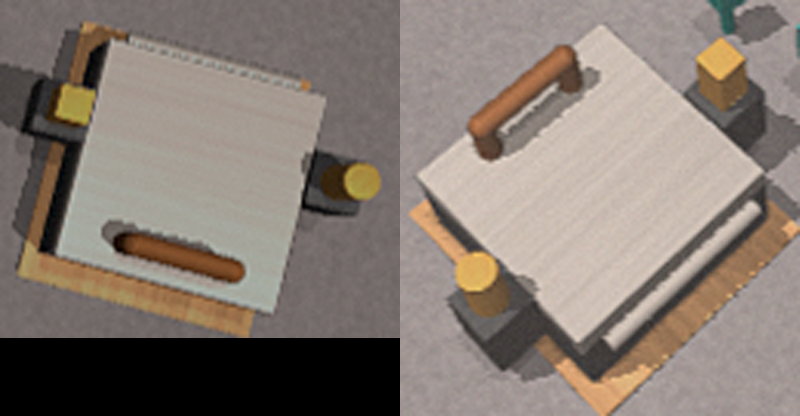

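Top-view crop: the square grip is in the lug on the left (box +y) and the round grip on the right (-y). The handle is toward the robot. Box yaw is about -15.3° and rack yaw about 22.4°. I'll swing over to the round pin.

servo_tool(
  turn=[
    [0,0,-1],
    [0,0,-2],
    [0,0,-3],
    [0,0,-4],
    [0,0,-5],
    [0,0,-6],
    [0,0,-7],
    [0,0,-8.1],
  ],
  slide=[
    [1.1,-1.7,0.1],
    [2.3,-3.5,0.2],
    [3.4,-5.2,0.3],
    [4.5,-7,0.4],
    [5.7,-8.7,0.5],
    [6.8,-10.4,0.6],
    [8,-12.2,0.6],
    [9.1,-13.9,0.6],
  ],
  hand=[1,1,1,1,1,1,1,1],
)

```text
clock: 1.1
tcp_pos: [0.5497, 0.1976, 0.2492]
orientation: [-1.684, -2.652, -0.0]
contact_force: [1.0, 1.3, -0.0]
grip_width: 0.0851
gripper_force: 0.0
```

servo_tool(
  turn=[
    [0,0,-1],
    [0,0,-2],
    [0,0,-3],
    [0,0,-4],
    [0,0,-5],
    [0,0,-6],
    [0,0,-7],
    [0,0,-8.1],
  ],
  slide=[
    [-0.1,-2,0],
    [-0.3,-4,-0.1],
    [-0.4,-6,-0.2],
    [-0.5,-8,-0.3],
    [-0.7,-10,-0.4],
    [-0.8,-12,-0.5],
    [-1,-14,-0.6],
    [-1.1,-15.9,-0.7],
  ],
  hand=[1,1,1,1,1,1,1,1],
)

```text
clock: 2.1
tcp_pos: [0.5153, -0.2794, 0.2281]
orientation: [-2.498, -1.905, -0.0]
contact_force: [0.3, -0.0, 0.9]
grip_width: 0.0852
gripper_force: 0.0
```

servo_tool(
  turn=[
    [0,0,0],
    [0,0,0],
    [0,0,0],
  ],
  slide=[
    [0,0,0],
    [0,0,0],
    [0,0,0],
  ],
  hand=[1,1,1],
)

```text
clock: 2.48
tcp_pos: [0.5165, -0.2758, 0.2281]
orientation: [-2.492, -1.912, -0.001]
contact_force: [-0.2, 0.3, -0.2]
grip_width: 0.0854
gripper_force: 0.0
```

servo_tool(
  turn=[
    [0,0,0],
    [0,0,0],
    [0,0,0],
    [0,0,0],
    [0,0,0],
    [0,0,0],
    [0,0,0],
  ],
  slide=[
    [0.05,0,-1],
    [0.05,0,-2],
    [0.05,0,-3],
    [0.05,0,-4],
    [0.05,0,-4.4],
    [0.05,0,-4.6],
    [0.05,0,-4.6],
  ],
  hand=[1,1,1,1,1,1,1],
)

```text
clock: 3.35
tcp_pos: [0.518, -0.2775, 0.0908]
orientation: [2.494, 1.909, 0.001]
contact_force: [-0.8, -1.3, -0.3]
grip_width: 0.0855
gripper_force: 0.0
```

servo_tool(
  turn=[
    [0,0,0],
    [0,0,0],
    [0,0,0],
    [0,0,0],
    [0,0,0],
    [0,0,0],
    [0,0,0],
    [0,0,0],
  ],
  slide=[
    [0,0,0],
    [0,0,0],
    [0,0,0],
    [0,0,0],
    [0,0,0],
    [0,0,0],
    [0,0,0],
    [0,0,0],
  ],
  hand=[0.4,0.3,0.2,0.1,0,0,0,0],
  squeeze=50,
)

```text
clock: 4.35
tcp_pos: [0.5176, -0.2776, 0.0907]
orientation: [2.495, 1.909, 0.001]
contact_force: [-2.8, 1.2, 5.6]
grip_width: 0.0228
gripper_force: 48.8
```

servo_tool(
  turn=[
    [0,0,0],
    [0,0,0],
    [0,0,0],
    [0,0,0],
    [0,0,0],
    [0,0,0],
    [0,0,0],
    [0,0,0],
  ],
  slide=[
    [0,0,0.3],
    [0,0,0.8],
    [0,0,1.4],
    [0,0,2],
    [0,0,2.7],
    [0,0,3.5],
    [0,0,4.3],
    [0,0,4.3],
  ],
  hand=[0,0,0,0,0,0,0,0],
)

```text
clock: 5.35
tcp_pos: [0.5186, -0.2784, 0.2218]
orientation: [2.492, 1.906, 0.004]
contact_force: [-0.6, -0.2, -2.2]
grip_width: 0.0229
gripper_force: 49.1
```

```bash
python3 - <<'E'
from h import *
o=r.get_obs();print(o["clock"],o["tcp_pos"],o["grip_width"],o["joints"].round(2),o["contact_force"])
p,d=r.grab_frame("scene");cv2.imwrite("pics/s1.png",cv2.resize(p[120:400,100:450,::-1],None,fx=2,fy=2))
E
```

```text
5.35 [ 0.51864262 -0.27838513  0.22184307] 0.022874908659666026 [-0.11  0.39  0.64  1.81 -0.27  1.02  0.38] [-0.60908447 -0.23123083 -2.198976  ]
```

View pics/s1.png

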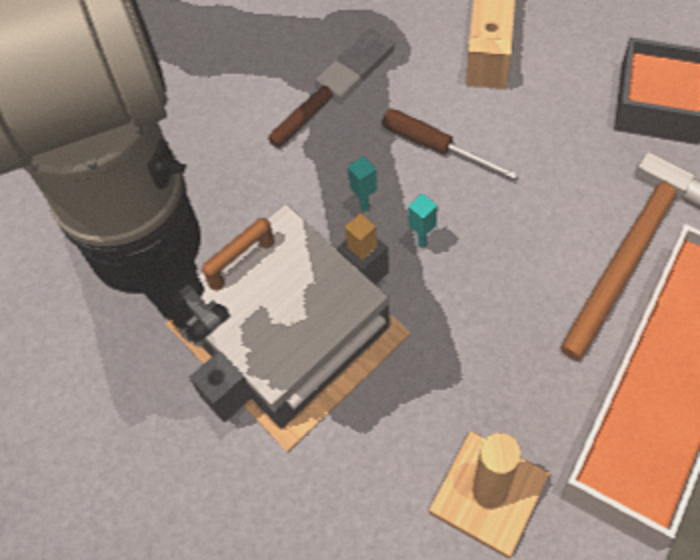

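The lug at crop (216,378) is empty and the round pin hangs in the gripper. I'll move to hole 1.

servo_tool(
  turn=[
    [0,0,0.5],
    [0,0,1.2],
    [0,0,2],
    [0,0,3],
    [0,0,4],
    [0,0,5],
    [0,0,6],
    [0,0,6.5],
  ],
  slide=[
    [0,1,0],
    [0.1,2.8,0],
    [0.2,4.7,0],
    [0.3,6.6,0],
    [0.4,8.5,0],
    [0.5,10.4,0],
    [0.6,12.3,0],
    [0.7,14.2,0],
  ],
  hand=[0,0,0,0,0,0,0,0],
)

```text
clock: 6.4
tcp_pos: [0.5376, 0.15, 0.2183]
orientation: [-1.858, -2.532, 0.002]
contact_force: [1.2, 0.2, -1.8]
grip_width: 0.023
gripper_force: 49.0
```

servo_tool(
  turn=[
    [0,0,0.5],
    [0,0,1],
    [0,0,1],
    [0,0,1],
    [0,0,1],
    [0,0,1],
  ],
  slide=[
    [0,1.7,0],
    [0.1,2.8,-0.5],
    [0.1,3.2,-1.2],
    [0.1,3.2,-2],
    [0.1,3.2,-2.6],
    [0.1,3.2,-2.6],
  ],
  hand=[0,0,0,0,0,0],
)

```text
clock: 7.15
tcp_pos: [0.5402, 0.2434, 0.1394]
orientation: [-1.749, -2.608, 0.006]
contact_force: [-0.4, -0.5, -1.8]
grip_width: 0.0229
gripper_force: 49.1
```

```bash
python3 - <<'E'
from h import *
o=r.get_obs();print(o["clock"],o["tcp_pos"],o["orientation"],o["grip_width"],o["contact_force"],o["moment"])
P=[]
for n,w in(("scene",(300,70,100,110)),("top",(160,160,110,110))):
    p,d=r.grab_frame(n);np.savez(f"pics/{n}1.npz",p=p,d=d);x,y,a,b=w
    P.append(cv2.resize(p[y:y+b,x:x+a,::-1],(400,440),interpolation=cv2.INTER_CUBIC))
cv2.imwrite("pics/s2.png",np.hstack(P))
E
```

```text
7.15 [0.5402348  0.24343983 0.13941319] [-1.74899808 -2.60781835  0.00572756] 0.02289305215547432 [-0.35126983 -0.53277265 -1.8093756 ] [ 0.03469814 -0.0310825   0.01673553]
```

View pics/s2.png

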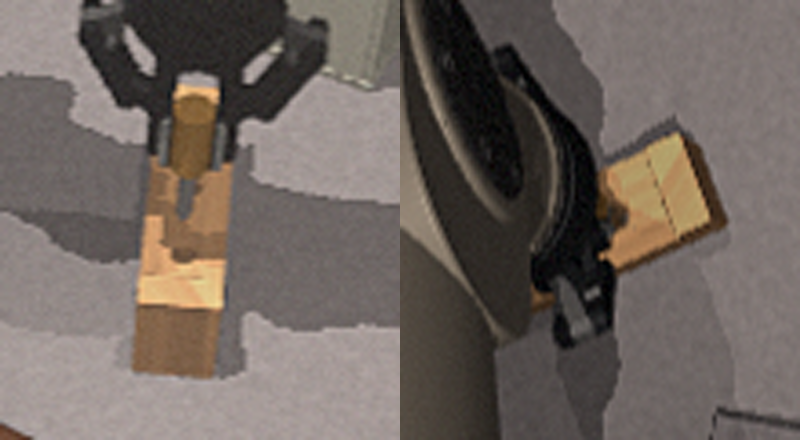

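```bash
python3 - <<'E'
from h import *
print(ray("scene",(346,124.3),.0887),ray("scene",(348.8,96.2),.1767), "hole",ray("scene",(345.1,133.3),.055))
p=np.load("pics/scene1.npz")["p"][70:180,300:400]
cv2.imwrite("pics/s3.png",cv2.resize(p[10:80,25:70,::-1],None,fx=8,fy=8,interpolation=cv2.INTER_CUBIC))
E
```

```text
[0.54331485 0.2417057  0.0887    ] [0.54198908 0.24424897 0.1767    ] hole [0.54286012 0.24306944 0.055     ]
```

View pics/s3.png

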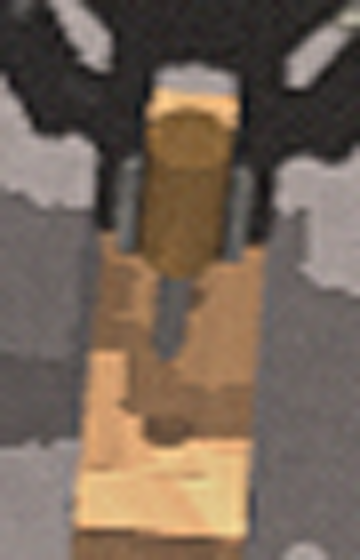

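servo_tool(
  turn=[
    [0,0,0],
    [0,0,0],
    [0,0,0],
    [0,0,0],
    [0,0,0],
    [0,0,0],
  ],
  slide=[
    [0.04,0,-0.4],
    [0.04,0,-0.8],
    [0.04,0,-1],
    [0.04,0,-1.2],
    [0.04,0,-1.4],
    [0.04,0,-1.4],
  ],
  hand=[0,0,0,0,0,0],
)

```text
clock: 8.0
tcp_pos: [0.5424, 0.2443, 0.0988]
orientation: [-1.749, -2.609, 0.001]
contact_force: [-1.1, -0.6, -2.7]
grip_width: 0.0232
gripper_force: 49.1
```

servo_tool(
  turn=[
    [0,0,0],
    [0,0,0],
    [0,0,0],
    [0,0,0],
    [0,0,0],
    [0,0,0],
    [0,0,0],
  ],
  slide=[
    [0,0,-0.2],
    [0,0,-0.4],
    [0,0,-0.6],
    [0,0,-0.8],
    [0,0,-1],
    [0,0,-1.15],
    [0,0,-1.15],
  ],
  hand=[0,0,0,0,0,0,0],
)

```text
clock: 8.88
tcp_pos: [0.5424, 0.2442, 0.0644]
orientation: [-1.749, -2.609, 0.001]
contact_force: [-0.6, -0.5, -1.2]
grip_width: 0.0234
gripper_force: 49.1
```

servo_tool(
  turn=[
    [0,0,0],
    [0,0,0],
    [0,0,0],
    [0,0,0],
    [0,0,0],
    [0,0,0],
    [0,0,0],
    [0,0,0],
  ],
  slide=[
    [0,0,-0.08],
    [0,0,-0.1],
    [0,0,-0.1],
    [0,0,-0.1],
    [0,0,-0.1],
    [0,0,-0.1],
    [0,0,-0.1],
    [0,0,-0.1],
  ],
  hand=[0,0,0.3,0.5,0.7,0.9,1,1],
)

```text
clock: 9.88
tcp_pos: [0.5427, 0.2444, 0.0618]
orientation: [-1.749, -2.61, -0.0]
contact_force: [0.2, -0.7, -0.2]
grip_width: 0.0853
gripper_force: 0.0
```

servo_tool(
  turn=[
    [0,0,0],
    [0,0,0],
    [0,0,0],
    [0,0,0],
    [0,0,-0.5],
    [0,0,-1.5],
    [0,0,-2.5],
    [0,0,-3.5],
  ],
  slide=[
    [0,0,0],
    [0,0,0.8],
    [0,0,2],
    [0,0,3.8],
    [0,-0.6,5],
    [0.1,-2.2,5],
    [0.2,-4,5],
    [0.3,-6,5],
  ],
  hand=[1,1,1,1,1,1,1,1],
)

```text
clock: 10.88
tcp_pos: [0.5517, 0.0634, 0.2121]
orientation: [2.127, 2.311, 0.001]
contact_force: [1.7, -0.4, -0.3]
grip_width: 0.0854
gripper_force: 0.0
```

```bash
python3 - <<'E'
from h import *
o=r.get_obs();print(o["clock"],o["tcp_pos"],o["orientation"],o["joints"].round(2))
P=[]
for n,w in(("scene",(300,70,100,110)),("top",(160,160,110,110))):
    p,d=r.grab_frame(n);np.savez(f"pics/{n}2.npz",p=p,d=d);x,y,a,b=w
    g=cv2.cvtColor(p,cv2.COLOR_RGB2HSV)[y:y+b,x:x+a]
    P.append(cv2.resize(p[y:y+b,x:x+a,::-1],(400,440),interpolation=cv2.INTER_CUBIC))
cv2.imwrite("pics/s4.png",np.hstack(P))
E
```

```text
10.875 [0.55167915 0.06337287 0.21208062] [2.12740679e+00 2.31144048e+00 1.40978388e-03] [-0.61  0.32  0.47  1.89 -0.17  0.97  0.03]
```

View pics/s4.png

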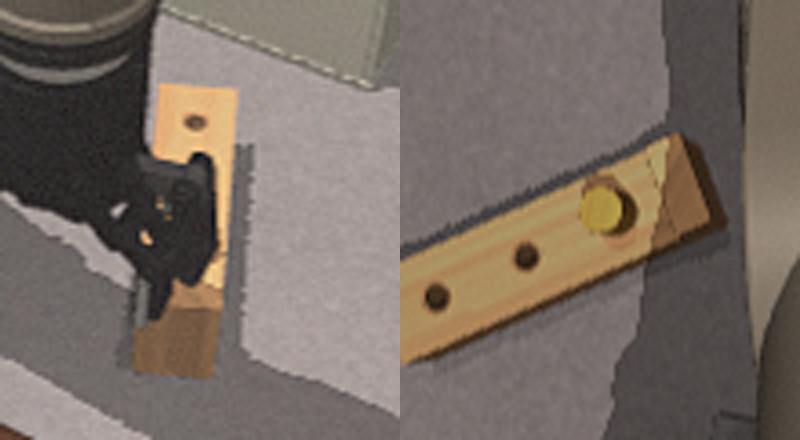

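The top view shows the round pin upright in hole 1 at crop (602,208). I'll check its height by depth and then move to the square pin.

```bash
python3 - <<'E'
from h import *
z=np.load("pics/top2.npz");p,d=z["p"],z["d"];f,cx,cy,R,t=cam("top")
for u,v in((215,212),(216,213),(180,230)):
    c=np.array([(u-cx)/f,(v-cy)/f,1])*d[v,u]; print((u,v),(R.T@(c-t)).round(4))
print(proj("top",(.5425,.2443,.099)), [ray("top",q,.09).round(3) for q in((351,186),(347,224))])
E
```

```text
(215, 212) [0.5423 0.2456 0.0984]
(216, 213) [0.5403 0.2437 0.0975]
(180, 230) [0.5073 0.328  0.0537]
[215.56381376 211.87364164] [array([ 0.594, -0.026,  0.09 ]), array([ 0.518, -0.017,  0.09 ])]
```

servo_tool(
  turn=[
    [0,0,-0.8],
    [0,0,-1.6],
    [0,0,-2.4],
    [0,0,-3.2],
    [0,0,-4],
    [0,0,-4],
    [0,0,-4],
  ],
  slide=[
    [0.1,-1.4,0],
    [0.2,-2.8,0],
    [0.3,-4.2,0],
    [0.4,-5,0],
    [0.5,-5.45,0],
    [0.5,-5.45,0],
    [0.5,-5.45,0],
  ],
  hand=[1,1,1,1,1,1,1],
)

```text
clock: 11.85
tcp_pos: [0.5669, -0.0973, 0.2116]
orientation: [-2.492, -1.912, -0.0]
contact_force: [1.7, 0.3, 0.4]
grip_width: 0.0854
gripper_force: 0.0
```

Pin 1 is fully home: its top is at 0.098 against 0.099 expected.

servo_tool(
  turn=[
    [0,0,0],
    [0,0,0],
    [0,0,0],
    [0,0,0],
    [0,0,0],
    [0,0,0],
  ],
  slide=[
    [0,-0.05,-1],
    [0,-0.05,-2],
    [0,-0.05,-3],
    [0,-0.05,-3.7],
    [0,-0.05,-4.05],
    [0,-0.05,-4.05],
  ],
  hand=[1,1,1,1,1,1],
)

```text
clock: 12.6
tcp_pos: [0.5665, -0.0997, 0.09]
orientation: [-2.493, -1.91, 0.001]
contact_force: [0.2, -1.4, -0.6]
grip_width: 0.0853
gripper_force: 0.0
```

servo_tool(
  turn=[
    [0,0,0],
    [0,0,0],
    [0,0,0],
    [0,0,0],
    [0,0,0],
    [0,0,0],
    [0,0,0],
    [0,0,0],
  ],
  slide=[
    [0,0,0],
    [0,0,0],
    [0,0,0],
    [0,0,0],
    [0,0,0],
    [0,0,0],
    [0,0,0],
    [0,0,0],
  ],
  hand=[0.4,0.3,0.2,0.1,0,0,0,0],
  squeeze=50,
)

```text
clock: 13.6
tcp_pos: [0.5668, -0.1006, 0.0908]
orientation: [-2.495, -1.909, -0.001]
contact_force: [-2.0, 0.5, 6.2]
grip_width: 0.0216
gripper_force: 48.9
```

servo_tool(
  turn=[
    [0,0,0],
    [0,0,0],
    [0,0,0],
    [0,0,0],
    [0,0,0],
    [0,0,0],
    [0,0,0],
    [0,0,0],
  ],
  slide=[
    [0,0,0.3],
    [0,0,0.8],
    [0,0,1.4],
    [0,0,2],
    [0,0,2.7],
    [0,0,3.5],
    [0,0,4.3],
    [0,0,4.3],
  ],
  hand=[0,0,0,0,0,0,0,0],
)

```text
clock: 14.6
tcp_pos: [0.568, -0.1009, 0.2218]
orientation: [2.493, 1.907, 0.006]
contact_force: [0.6, -0.0, -1.4]
grip_width: 0.0214
gripper_force: 49.0
```

servo_tool(
  turn=[
    [0,0,0.8],
    [0,0,1.8],
    [0,0,2.8],
    [0,0,3.8],
    [0,0,4.8],
    [0,0,5.8],
    [0,0,6.8],
    [0,0,7.5],
  ],
  slide=[
    [-0.1,1,0],
    [-0.3,2.8,0],
    [-0.5,4.7,0],
    [-0.8,6.6,0],
    [-1,8.5,0],
    [-1.2,10.4,0],
    [-1.4,12.1,0],
    [-1.53,13.13,0],
  ],
  hand=[0,0,0,0,0,0,0,0],
)

```text
clock: 15.6
tcp_pos: [0.5194, 0.2961, 0.2184]
orientation: [-1.741, -2.614, 0.001]
contact_force: [0.2, 0.1, -2.0]
grip_width: 0.0218
gripper_force: 49.0
```

servo_tool(
  turn=[
    [0,0,0],
    [0,0,0],
    [0,0,0],
    [0,0,0],
    [0,0,0],
    [0,0,0],
    [0,0,0],
  ],
  slide=[
    [0,0,0],
    [0,0,-0.6],
    [0,0,-1.4],
    [0,0,-2.2],
    [0,0,-3],
    [0,0,-3.3],
    [0,0,-3.3],
  ],
  hand=[0,0,0,0,0,0,0],
)

```text
clock: 16.48
tcp_pos: [0.5208, 0.2917, 0.1196]
orientation: [-1.752, -2.608, 0.003]
contact_force: [0.5, 0.1, -1.2]
grip_width: 0.0215
gripper_force: 49.1
```

```bash
python3 - <<'E'
from h import *
o=r.get_obs();print(o["clock"],o["tcp_pos"],o["orientation"],o["contact_force"])
p,d=r.grab_frame("scene");np.savez("pics/scene3.npz",p=p,d=d)
cv2.imwrite("pics/s5.png",cv2.resize(p[70:150,315:375,::-1],None,fx=7,fy=7,interpolation=cv2.INTER_CUBIC))
z=o["tcp_pos"];print(proj("scene",(z[0]+.002,z[1]-.001,z[2]-.0507)),proj("scene",(.523,.2935,.055)))
E
```

```text
16.475 [0.52079622 0.29173432 0.11955234] [-1.75173842 -2.60783731  0.00281748] [ 0.5217807   0.11204287 -1.20359304]
[346.87209673 113.3536825 ] [347.04317544 116.55016116]
```

View pics/s5.png

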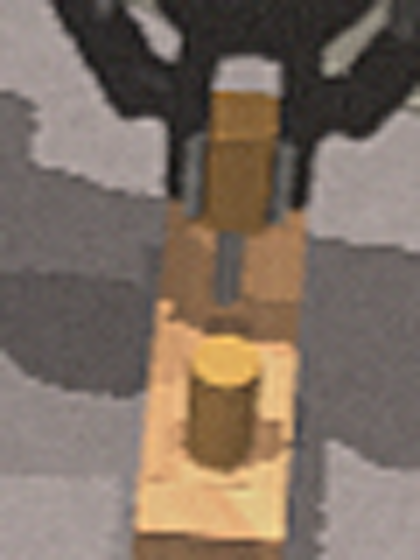

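The foot, at crop (228,300), hangs just above hole 2 at (232,325), and the round pin sits seated at (225,365). I'll nudge +y by 2.5 mm and insert.

servo_tool(
  turn=[
    [0,0,0],
    [0,0,0],
    [0,0,0],
    [0,0,0],
    [0,0,0],
    [0,0,0],
  ],
  slide=[
    [0,0.08,0],
    [0,0.08,-0.2],
    [0,0.08,-0.4],
    [0,0.08,-0.6],
    [0,0.08,-0.7],
    [0,0.08,-0.7],
  ],
  hand=[0,0,0,0,0,0],
)

```text
clock: 17.27
tcp_pos: [0.5206, 0.2956, 0.0989]
orientation: [-1.749, -2.609, 0.001]
contact_force: [-0.2, -0.5, -0.2]
grip_width: 0.0216
gripper_force: 49.1
```

servo_tool(
  turn=[
    [0,0,0],
    [0,0,0],
    [0,0,0],
    [0,0,0],
  ],
  slide=[
    [0,0,-0.1],
    [0,0,-0.2],
    [0,0,-0.3],
    [0,0,-0.3],
  ],
  hand=[0,0,0,0],
)

```text
clock: 17.77
tcp_pos: [0.5206, 0.2956, 0.09]
orientation: [-1.749, -2.609, 0.001]
contact_force: [-0.3, -1.0, -1.4]
grip_width: 0.0217
gripper_force: 49.1
```

servo_tool(
  turn=[
    [0,0,0],
    [0,0,0],
    [0,0,0],
    [0,0,0],
    [0,0,0],
    [0,0,0],
  ],
  slide=[
    [0,0,-0.2],
    [0,0,-0.4],
    [0,0,-0.6],
    [0,0,-0.8],
    [0,0,-0.87],
    [0,0,-0.87],
  ],
  hand=[0,0,0,0,0,0],
)

```text
clock: 18.52
tcp_pos: [0.5208, 0.2956, 0.064]
orientation: [-1.749, -2.609, 0.0]
contact_force: [0.4, -0.4, -0.7]
grip_width: 0.0215
gripper_force: 49.1
```

servo_tool(
  turn=[
    [0,0,0],
    [0,0,0],
    [0,0,0],
    [0,0,0],
    [0,0,0],
    [0,0,0],
    [0,0,0],
    [0,0,0],
  ],
  slide=[
    [0,0,-0.08],
    [0,0,-0.08],
    [0,0,-0.08],
    [0,0,-0.08],
    [0,0,-0.08],
    [0,0,-0.08],
    [0,0,-0.08],
    [0,0,-0.08],
  ],
  hand=[0,0,0.3,0.5,0.7,0.9,1,1],
)

```text
clock: 19.52
tcp_pos: [0.5208, 0.2957, 0.0618]
orientation: [-1.749, -2.61, -0.0]
contact_force: [-0.3, -0.5, 0.9]
grip_width: 0.0856
gripper_force: 0.0
```

servo_tool(
  turn=[
    [0,0,0],
    [0,0,0],
    [0,0,0],
    [0,0,0],
    [0,0,-0.5],
    [0,0,-1.5],
    [0,0,-2.5],
    [0,0,-3.5],
  ],
  slide=[
    [0,0,0],
    [0,0,0.8],
    [0,0,2],
    [0,0,3.8],
    [0,-0.6,4.8],
    [0,-2.2,4.8],
    [0,-4,4.8],
    [0,-6,4.8],
  ],
  hand=[1,1,1,1,1,1,1,1],
)

```text
clock: 20.52
tcp_pos: [0.5207, 0.1146, 0.2061]
orientation: [2.127, 2.311, 0.001]
contact_force: [0.9, -0.8, -0.9]
grip_width: 0.0854
gripper_force: 0.0
```

```bash
python3 - <<'E'
from h import *
o=r.get_obs();print(o["clock"],o["tcp_pos"],o["orientation"])
p,d=r.grab_frame("top");f,cx,cy,R,t=cam("top")
print(proj("top",(.521,.2955,.099)))
cv2.imwrite("pics/s6.png",cv2.resize(p[160:270,140:270,::-1],None,fx=4,fy=4,interpolation=cv2.INTER_CUBIC))
for u,v in((190,222),(191,222),(192,222),(215,212)):
    c=np.array([(u-cx)/f,(v-cy)/f,1])*d[v,u]; print((u,v),(R.T@(c-t)).round(4))
for n,w in(("top",(398,235,52,28)),("scene",(195,225,50,45))):
    g=cv2.cvtColor(np.load(f"pics/{n}0.npz")["p"],cv2.COLOR_RGB2HSV);x,y,a,b=w;S=g[y:y+b,x:x+a]
    m=((S[...,0]<16)&(S[...,1]>110)).astype(np.uint8);c=max(cv2.findContours(m,0,1)[0],key=cv2.contourArea)+[x,y]
    q=cv2.minAreaRect(c.astype(np.float32));print(n,q,ray(n,q[0],.114).round(4))
E
```

```text
20.525 [0.52070204 0.11458076 0.20605405] [2.12747949e+00 2.31134757e+00 1.37014397e-03]
[189.49870389 222.79854621]
(190, 222) [0.5091 0.1539 0.59  ]
(191, 222) [0.5091 0.1531 0.5897]
(192, 222) [0.5091 0.1523 0.5897]
(215, 212) [0.5184 0.1356 0.5764]
top ((422.6577453613281, 247.9087371826172), (42.96524429321289, 7.343385696411133), 14.931416511535645) [ 0.4702 -0.1627  0.114 ]
scene ((216.71881103515625, 244.37612915039062), (11.155075073242188, 43.23222351074219), 42.954586029052734) [ 0.4712 -0.1721  0.114 ]
```

View pics/s6.png

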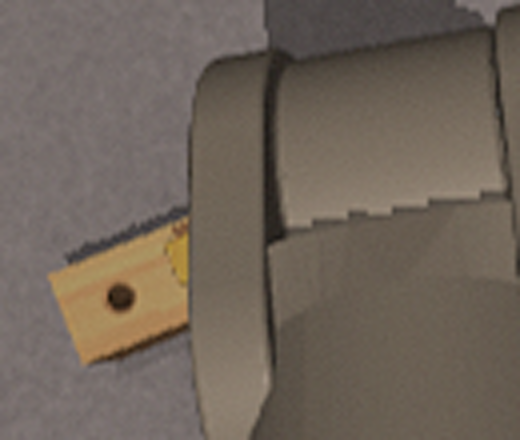

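The arm hides the rack. I'll go over the handle and check pin 2 from there.

servo_tool(
  turn=[
    [0,0,-0.5],
    [0,0,-1],
    [0,0,-1.8],
    [0,0,-2.6],
    [0,0,-3.4],
    [0,0,-4],
    [0,0,-4],
    [0,0,-4],
  ],
  slide=[
    [-0.3,-1.7,0],
    [-0.6,-3.4,0],
    [-0.9,-5.1,0],
    [-1.2,-6.8,0],
    [-1.5,-8.5,0],
    [-1.7,-9.43,0],
    [-1.7,-9.43,0],
    [-1.7,-9.43,0],
  ],
  hand=[1,1,1,1,1,1,1,1],
)

```text
clock: 21.58
tcp_pos: [0.4701, -0.1661, 0.2057]
orientation: [-2.493, -1.911, -0.0]
contact_force: [0.2, 0.4, 0.2]
grip_width: 0.0855
gripper_force: 0.0
```

```bash
python3 - <<'E'
from h import *
o=r.get_obs();print(o["clock"],o["tcp_pos"],o["orientation"])
p,d=r.grab_frame("top");f,cx,cy,R,t=cam("top")
q,_=r.grab_frame("scene")
g=cv2.cvtColor(p,cv2.COLOR_RGB2HSV)[190:252,150:250];S=g
br=((S[...,0]>20)&(S[...,0]<30)&(S[...,1]>170)&(S[...,2]>90)).astype(np.uint8)
_,_,st,ce=cv2.connectedComponentsWithStats(br)
for s,k in zip(st[1:],ce[1:]):
    if s[4]>15:
        u,v=(k+[150,190]).round().astype(int);c=np.array([(u-cx)/f,(v-cy)/f,1])*d[v,u];print(s,(u,v),(R.T@(c-t)).round(4))
a=cv2.resize(p[185:255,145:255,::-1],(400,255));b=cv2.resize(q[80:170,300:400,::-1],(400,360))
P=np.zeros((360,800,3),np.uint8);P[:255,:400]=a;P[:,400:]=b;cv2.imwrite("pics/s7.png",P)
E
```

```text
21.575 [ 0.47011831 -0.16614996  0.20571436] [-2.49322320e+00 -1.91066671e+00 -4.60836880e-04]
```

View pics/s7.png

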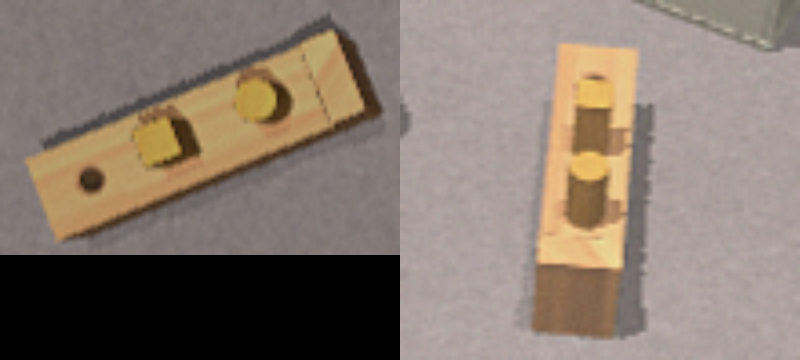

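Both pins stand upright and seated: the square one at left crop (160,140) in the middle hole, the round one at (257,100) in hole 1. Now I'll take the handle.

servo_tool(
  turn=[
    [0,0,0],
    [0,0,0],
    [0,0,0],
    [0,0,0],
    [0,0,0],
    [0,0,0],
    [0,0,0],
  ],
  slide=[
    [0,-0.05,-0.8],
    [0,-0.05,-1.7],
    [0,-0.05,-2.6],
    [0,-0.05,-3.2],
    [0,-0.05,-3.6],
    [0,-0.05,-3.75],
    [0,-0.05,-3.75],
  ],
  hand=[1,1,1,1,1,1,1],
)

```text
clock: 22.55
tcp_pos: [0.4701, -0.1685, 0.0935]
orientation: [2.495, 1.909, 0.0]
contact_force: [0.3, 0.7, 0.9]
grip_width: 0.0854
gripper_force: 0.0
```

servo_tool(
  turn=[
    [0,0,0],
    [0,0,0],
    [0,0,0],
    [0,0,0],
    [0,0,0],
    [0,0,0],
    [0,0,0],
    [0,0,0],
  ],
  slide=[
    [0,0,0],
    [0,0,0],
    [0,0,0],
    [0,0,0],
    [0,0,0],
    [0,0,0],
    [0,0,0],
    [0,0,0],
  ],
  hand=[0.4,0.3,0.2,0.1,0,0,0,0],
  squeeze=50,
)

```text
clock: 23.55
tcp_pos: [0.4685, -0.1683, 0.0934]
orientation: [-2.493, -1.907, 0.001]
contact_force: [-4.6, 2.6, 7.2]
grip_width: 0.0146
gripper_force: 48.7
```

servo_tool(
  turn=[
    [0,0,0],
    [0,0,0],
  ],
  slide=[
    [0,0,0],
    [0,0,0],
  ],
  hand=[0,0],
)

```text
clock: 23.8
tcp_pos: [0.4686, -0.1683, 0.0934]
orientation: [-2.494, -1.907, 0.001]
contact_force: [-4.3, 2.4, 6.1]
grip_width: 0.0142
gripper_force: 48.7
```

servo_tool(
  turn=[
    [0,0,0],
    [0,0,0],
    [0,0,0],
    [0,0,0],
    [0,0,0],
    [0,0,0],
  ],
  slide=[
    [-0.03,0.01,0.01],
    [-0.03,0.01,0.02],
    [-0.03,0.01,0.04],
    [-0.03,0.01,0.06],
    [-0.03,0.01,0.08],
    [-0.03,0.01,0.08],
  ],
  hand=[0,0,0,0,0,0],
)

```text
clock: 24.55
tcp_pos: [0.4693, -0.1685, 0.0955]
orientation: [2.494, 1.909, -0.0]
contact_force: [4.7, -2.1, -11.7]
grip_width: 0.0138
gripper_force: 49.7
```

servo_tool(
  turn=[
    [0,0,0],
    [0,0,0],
    [0,0,0],
    [0,0,0],
  ],
  slide=[
    [0.01,0,0.01],
    [0.01,0,0.02],
    [0.01,0,0.03],
    [0.01,0,0.03],
  ],
  hand=[0,0,0,0],
)

```text
clock: 25.05
tcp_pos: [0.4699, -0.1687, 0.0969]
orientation: [2.494, 1.908, 0.001]
contact_force: [4.5, -1.9, -11.5]
grip_width: 0.0143
gripper_force: 49.8
```

servo_tool(
  turn=[
    [0,0,0],
    [0,0,0],
    [0,0,0],
    [0,0,0],
  ],
  slide=[
    [0.01,0,0.01],
    [0.01,0,0.02],
    [0.01,0,0.03],
    [0.01,0,0.03],
  ],
  hand=[0,0,0,0],
)

```text
clock: 25.55
tcp_pos: [0.4702, -0.1688, 0.0978]
orientation: [2.494, 1.908, 0.001]
contact_force: [5.5, -3.1, -11.8]
grip_width: 0.0144
gripper_force: 49.7
```

```bash
cat >lid.py <<'E'
from h import *
def pts(d):
    f,cx,cy,R,t=cam("scene");v,u=np.mgrid[0:400,0:640]
    c=np.stack([(u-cx)/f*d,(v-cy)/f*d,d],-1);return (c-t)@R
def lid():
    o=r.get_obs();print(o["clock"],o["tcp_pos"].round(4),o["contact_force"].round(1),o["orientation"].round(3))
    X0=pts(np.load("pics/scene0.npz")["d"]);X1=pts(r.grab_frame("scene")[1])
    B=np.array([.5233,-.1688-.02])+0; a=np.radians(-15.3);ex=np.array([np.cos(a),np.sin(a)]);ey=np.array([-ex[1],ex[0]])
    B=np.array([.543,-.188])-.02*ex
    for nm,X in(("before",X0),("now",X1)):
        q=X[...,:2]-B;x=q@ex;y=q@ey;m=(abs(x)<.068)&(abs(y)<.068)&(abs(X[...,2]-.09)<.022)&~((x<-.03)&(abs(y)<.055))
        A=np.c_[x[m],y[m],np.ones(m.sum())];z=X[...,2][m]
        for _ in range(5):
            s=np.linalg.lstsq(A,z,rcond=None)[0];k=abs(A@s-z)<.004;A,z=A[k],z[k]
        print(nm,len(z),"slope",-s[0].round(4),s[1].round(4),"z0",s[2].round(4))
E
python3 -c "from lid import *;lid()"
```

```text
25.55 [ 0.4702 -0.1688  0.0978] [  5.5  -3.1 -11.8] [2.494e+00 1.908e+00 1.000e-03]
before 3544 slope 0.0006 -0.0007 z0 0.0793
now 3607 slope 0.0327 -0.0005 z0 0.0818
```

The lid has parted cleanly at 0.033 rad. I'll continue slowly along the arc to about 0.133 rad.

servo_tool(
  turn=[
    [0.02,0.07,0],
    [0.04,0.14,0],
    [0.06,0.2,0],
    [0.08,0.28,0],
    [0.1,0.35,0],
    [0.11,0.41,0],
    [0.13,0.48,0],
    [0.15,0.55,0],
  ],
  slide=[
    [0.01,0,0.03],
    [0.02,0,0.05],
    [0.03,-0.01,0.08],
    [0.04,-0.01,0.1],
    [0.05,-0.01,0.13],
    [0.06,-0.02,0.16],
    [0.06,-0.02,0.18],
    [0.07,-0.02,0.21],
  ],
  hand=[0,0,0,0,0,0,0,0],
)

```text
clock: 26.6
tcp_pos: [0.4721, -0.1693, 0.104]
orientation: [-2.464, -1.885, 0.046]
contact_force: [4.2, -2.7, -11.2]
grip_width: 0.0142
gripper_force: 49.9
```

servo_tool(
  turn=[
    [0.02,0.07,0],
    [0.04,0.14,0],
    [0.06,0.2,0],
    [0.08,0.28,0],
    [0.1,0.35,0],
    [0.11,0.41,0],
    [0.11,0.41,0],
    [0.11,0.41,0],
  ],
  slide=[
    [0.01,0,0.03],
    [0.02,0,0.05],
    [0.03,-0.01,0.08],
    [0.04,-0.01,0.1],
    [0.05,-0.01,0.13],
    [0.06,-0.02,0.16],
    [0.06,-0.02,0.16],
    [0.06,-0.02,0.16],
  ],
  hand=[0,0,0,0,0,0,0,0],
)

```text
clock: 27.6
tcp_pos: [0.4738, -0.1698, 0.1087]
orientation: [-2.44, -1.867, 0.08]
contact_force: [4.5, -2.4, -9.8]
grip_width: 0.0139
gripper_force: 50.0
```

```bash
python3 -c "from lid import *;lid()"
```

```text
27.6 [ 0.4738 -0.1698  0.1087] [ 4.5 -2.4 -9.8] [-2.44  -1.867  0.08 ]
before 3544 slope 0.0006 -0.0007 z0 0.0793
now 3712 slope 0.1184 -0.0003 z0 0.0885
```

servo_tool(
  turn=[
    [0.02,0.08,0],
    [0.04,0.16,0],
    [0.04,0.16,0],
    [0.04,0.16,0],
    [0.04,0.16,0],
    [0.04,0.16,0],
    [0.04,0.16,0],
    [0.04,0.16,0],
  ],
  slide=[
    [0.01,0,0.03],
    [0.02,0,0.06],
    [0.02,0,0.06],
    [0.02,0,0.06],
    [0.02,0,0.06],
    [0.02,0,0.06],
    [0.02,0,0.06],
    [0.02,0,0.06],
  ],
  hand=[0,0,0,0,0,0,0,0],
)

```text
clock: 28.65
tcp_pos: [0.4745, -0.1699, 0.1105]
orientation: [-2.431, -1.86, 0.094]
contact_force: [5.0, -3.7, -10.4]
grip_width: 0.0141
gripper_force: 49.9
```

```bash
python3 -c "from lid import *;lid()"
```

```text
28.65 [ 0.4745 -0.1699  0.1105] [  5.   -3.7 -10.4] [-2.431 -1.86   0.094]
before 3544 slope 0.0006 -0.0007 z0 0.0793
now 3734 slope 0.1331 -0.0008 z0 0.0896
```

The lid slope is 0.133 rad, so the front edge is about 20 mm open, held steady.

```bash
python3 -c "
from bench import r
print(r.get_obs()['qvel'].round(3)); print(r.hand_in())"
```

```text
[ 0.001 -0.001 -0.001  0.    -0.    -0.    -0.   ]
the job is handed in; nothing more can be done
None
```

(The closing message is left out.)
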